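# Ready the spice caddy for rolling

## Robot

A 6-joint arm with a two-finger parallel gripper is mounted at the origin on the work surface. World frame = base frame: x ahead of the robot, y to its left, z up, the work surface at z = 0. Lengths are in mm, angles in degrees, forces in N, time in s.
With the tool pointing down it reaches from about 350 to 850 mm from the base axis. Payload 8.1 kg.
Tool frame: the origin (TCP) lies midway between the tips of the shut fingers; the grasp point (between the pads) lies 19 mm behind it; z points along the fingers, y is the line along which they close (so a half turn about z gives the same grasp; the last joint's range is limited). The gripper opens to 85 mm and grips with 20 to 120 N. Pads are 22 mm wide; open, the fingers measure 114 mm over their backs; the gripper's body (76 mm by 85 mm) begins 54 mm behind the grasp point. The pads swing forward as they close: fully open they stand 13 mm farther back than shut.
Start: joints at [-80.753, 7.471, 85.268, -0, 87.261, -4.893], TCP at [146.602, -581.819, 231.292] pointing down, gripper open.
Joint ranges: [-169.43, 169.43], [-51.17, 129.36], [1.28, 143.12], [-76.62, 256.62], [0, 156.53], [-152.29, 152.29]. Speed limits (degrees/s): [136.94, 136.94, 159.86, 180, 180, 180].

## Interface

Orientations are given as [roll, pitch, yaw] about the fixed x, y, z axes, in that order (R = Rz(yaw) Ry(pitch) Rx(roll)).
In Python, from bench import sense, snapshot, order, finder gives the robot as it stands.
- The arm moves only by the tool send_rows, never from a script. Its argument "steps" is a list of rows, each a list of 2 entries, a list of its own where there are three numbers: the shift along the world's x, y, z in units of 30 mm (1.0 is 30 mm), then the turn, a rotation vector about the world's x, y, z in rad. In form: [[[dx, dy, dz], [wx, wy, wz]], ...]. A call has 1 to 10 rows; each row is the pose to reach, as a shift and turn from the pose commanded when the call began; what a row does not reach only later rows make up. A row lasts 1/8 s, in which the tool goes at most 62.5 mm and 10.7 degrees, less where a joint would pass 70% of its speed; a pose out of reach is approached as far as the arm can. A call with a gripper value outside its range is refused whole. "fingers" is the closure, from 0 (fully open) to 1 (shut), set as the call begins (left out, the last holds). The fingers move at their own pace and stop on an object; "squeeze" is the grip in N (left out, the last holds). Time passes only in rows, so rows that repeat a pose let the fingers close. It gives the time, the measured TCP pose, the force, the opening and the grip force at its end, in the units of the state.
- sense(): the state, without advancing time (a new reading comes with each control period).
- snapshot(name): name is "scene" or "top" or "wrist"; returns a dict with "img" (384x512x3 uint8, red, green, blue), "K" (3x3 intrinsics, pixels), "pose" (4x4, takes a point from camera to world coordinates). Camera axes: x right, y up, looking along -z (the intrinsics and any distortion apply to the point x, -y, -z); pixel columns grow to the right and rows downward; lengths in mm; the calibration is good to about 2 mm. A picture is of the moment at which its call begins. There is no depth.
- order.hand_in(): hands the job in; it is judged then, once.
Trained networks look in the newest picture that a camera, given by its name, has taken for a name from the list of things; names that differ only in an ending like _2 or _b are one class to them, and where a whole thing is asked for, a point or a joint stands for the part that bears it (a point fixed in the world has none). Each returns a list of dicts, best first, with "confidence" (0 to 1); they miss things now and then, are a little off and sometimes report something else, mostly with a low value. They report only what shows in the picture. A call takes as long as a camera call. They do not tell look-alikes from the thing itself.
- finder.find_in(label, camera): "box" ([left, top, width, height] as shares, 0 to 1, of the picture: columns of its width, rows of its height, round what is visible of it).
- finder.trace(label, camera): "mask" (384x512 bool, what is visible of it) and "box" ([left, top, width, height] as shares, 0 to 1, of the picture: columns of its width, rows of its height, round what is visible of it).
- finder.pinpoint(label, camera): "at" ([column, row] as shares, 0 to 1, of the picture: columns of its width, rows of its height: a listed point, or the origin of a listed thing).
The state is a dict: "time": time; "joint_pos": joint angles; "qd": joint speeds; "joint_efforts": joint torques, N m; "tool_pos": TCP position; "tcp_rot": TCP orientation; "ft_force": force on the tool from outside, world axes, zero at the start; "wrist_torque": the same for the moment, N m; "finger_gap": finger opening in mm; "grip_force": force on a finger pad.
Only numpy, scipy, OpenCV 4.12 (cv2) and the standard library are available. Lean on these libraries where they do the work, as an engineer would, in place of code of your own. Each camera call takes 0.05 s, during which the arm holds its last target. There are 200 camera calls.

## Task

The spice caddy has been put down askew on its board and rocks: turn it on the board until its long feet drop into the two recesses and it stands level on all four feet. Then press down each of the four snap tabs round the board until it lies flat over the caddy, and only after that stand every spice jar that is there upright in a caddy pocket, one to a pocket. Leave the other kitchen things where they are.

Things in the scene. Friction and masses are not known exactly. Their poses are not given: they have to be found in the camera images.
- board_top (a point): Square wooden board, 272 x 272 x 18 mm, fixed on the cart. This point is the centre of its top face; z is up. Two rubber-lined recesses 8 mm deep are sunk in the top on its x axis, each 25 mm wide (y from -12.5 to 12.5 mm) and running from 65.5 to 104.5 mm either side of the centre; the rest of the top is flat. Half-way along each edge a grey bracket carries a hinged snap tab.
- caddy_handle (a point): Centre of the dark wooden handle bar (50 mm long along x, 14 thick along y, 20 high) of the loose steel caddy (0.6 kg) on the board. Axes are the caddy's, z up when level. At the start it leans 0.1 to 0.2 rad, rocking about the line (x axis) through its long feet, this point about 103 mm above the board top; when the long feet are in the recesses it is level, this point 95 mm above the board top.
- caddy: The same caddy; origin on its axis, at the level of the tips of its long feet, 103 mm below the handle's centre. Four rubber-tipped round feet, 16 mm across, 78 mm from the axis: the two on the x axis are 8 mm longer than the two on the y axis. Either long foot fits either recess. Above each foot a flat lug runs out to 93 mm from the axis, its top 34 mm above the origin.
- caddy_tray (a point): Centre of the caddy's tray floor, 70 mm below the handle's centre, same axes. The tray is 127 x 127 mm outside with 3 mm walls 33 mm high above this floor, divided by a cross of equal height into four open pockets, 59 mm square, centred at x = +-31, y = +-31 mm from here. Two upright rods, 8 mm thick, at x = +-18 mm on the middle wall (y = 0) carry the handle.
- tab1 (a joint): Hinge of the snap tab on the +x edge of the board: about 0 = standing up open (sloping 0.85 rad upwards and inwards), 0.85 = pressed fully down, flat over the caddy's lug. Stiff (about 4 N at its middle); no spring, stays where left.
- tab1_mid (a point): Upper face of the +x snap tab at 20 mm from its hinge. Grey flap 30 mm wide, 38 long, reaching inwards from a level hinge line 126 mm from the board's centre, 31 mm above the board top. The place to press: straight down, 104 to 110 mm from the board's centre; the upper face is 34 mm above the board top when it lies flat.
- tab2 (a joint): Hinge of the snap tab on the +y edge of the board: about 0 = standing up open (sloping 0.85 rad upwards and inwards), 0.85 = pressed fully down, flat over the caddy's lug. Stiff (about 4 N at its middle); no spring, stays where left.
- tab2_mid (a point): Upper face of the +y snap tab at 20 mm from its hinge. Grey flap 30 mm wide, 38 long, reaching inwards from a level hinge line 126 mm from the board's centre, 31 mm above the board top. The place to press: straight down, 104 to 110 mm from the board's centre; the upper face is 34 mm above the board top when it lies flat.
- tab3 (a joint): Hinge of the snap tab on the -x edge of the board: about 0 = standing up open (sloping 0.85 rad upwards and inwards), 0.85 = pressed fully down, flat over the caddy's lug. Stiff (about 4 N at its middle); no spring, stays where left.
- tab3_mid (a point): Upper face of the -x snap tab at 20 mm from its hinge. Grey flap 30 mm wide, 38 long, reaching inwards from a level hinge line 126 mm from the board's centre, 31 mm above the board top. The place to press: straight down, 104 to 110 mm from the board's centre; the upper face is 34 mm above the board top when it lies flat.
- tab4 (a joint): Hinge of the snap tab on the -y edge of the board: about 0 = standing up open (sloping 0.85 rad upwards and inwards), 0.85 = pressed fully down, flat over the caddy's lug. Stiff (about 4 N at its middle); no spring, stays where left.
- tab4_mid (a point): Upper face of the -y snap tab at 20 mm from its hinge. Grey flap 30 mm wide, 38 long, reaching inwards from a level hinge line 126 mm from the board's centre, 31 mm above the board top. The place to press: straight down, 104 to 110 mm from the board's centre; the upper face is 34 mm above the board top when it lies flat.
- jar1_mid (a point): Round spice jar, 42 mm across and 76 mm high, blue-glazed with a flat light wooden lid flush with its sides, about 0.18 kg, standing loose on the cart; this point is at its centre, half-way up; z along its axis. Not every jar is there each time (none: absent).
- jar2_mid (a point): Round spice jar, 42 mm across and 76 mm high, blue-glazed with a flat light wooden lid flush with its sides, about 0.18 kg, standing loose on the cart; this point is at its centre, half-way up; z along its axis. Not every jar is there each time (none: absent).
- jar3_mid (a point): Round spice jar, 42 mm across and 76 mm high, blue-glazed with a flat light wooden lid flush with its sides, about 0.18 kg, standing loose on the cart; this point is at its centre, half-way up; z along its axis. Not every jar is there each time (none: absent).
- jar4_mid (a point): Round spice jar, 42 mm across and 76 mm high, blue-glazed with a flat light wooden lid flush with its sides, about 0.18 kg, standing loose on the cart; this point is at its centre, half-way up; z along its axis. Not every jar is there each time (none: absent).
- saucer: White saucer, 60 mm across, 16 mm high. Origin at the centre of its underside. Loose bystander, to be left alone.
- dish: Small wooden dish, 60 mm across, 20 mm high. Origin at the centre of its underside. Loose bystander, to be left alone.
- mortar: Wooden mortar, about 104 mm across, 85 mm high. Origin at the centre of its underside. Loose bystander, to be left alone.
- clamp_jar: Glass storage jar with a clamp lid, 90 mm across, 135 mm high. Origin at the centre of its underside. Loose bystander, to be left alone.
- scoop: Purple plastic scoop lying down, 170 mm long along x (its handle to -x), 55 mm wide, 32 mm high; origin under the centre of its scoop end. Loose bystander, to be left alone.
Mind the look-alikes: they are no part of the job. What is shaped like the part that bears jar1_mid but purple is not meant.

How it is judged (in metres and radians):
On the way, in this order (a step that is already met when the one before it is completed fails the run):
1. The caddy stands level on all four feet, long feet in the recesses, and is let go (angle between caddy_handle's own z axis and vertical below 0.04 rad and horizontal distance between caddy_handle and board_top below 0.012 m and angle between the x axis of caddy_handle and the x axis of board_top, either way round below 0.09 rad and z of caddy_handle in the frame of board_top between 0.0915 and 0.0985 m and contact force between caddy and the fingers below 0.2 N), for 0.3 s.
2. All four snap tabs are pressed flat over the seated caddy, while no jar is in it yet (angle between caddy_handle's own z axis and vertical below 0.04 rad and horizontal distance between caddy_handle and board_top below 0.012 m and angle between the x axis of caddy_handle and the x axis of board_top, either way round below 0.09 rad and z of caddy_handle in the frame of board_top between 0.0915 and 0.0985 m and value of joint each of tab1, tab2, tab3, tab4 above 0.7 rad and horizontal distance between each of jar1_mid, jar2_mid, jar3_mid, jar4_mid and caddy_handle above 0.09 m), for 0.2 s.
At the end, for the whole second after the job is handed in: The caddy is level (within 0.04 rad), square with the board (0.09 rad, either way round), within 12 mm of its centre and down on all four feet; all four tabs are down beyond 0.70 of 0.85 rad; every jar present stands upright (0.12 rad) on the floor of a pocket, at rest and let go (angle between caddy_handle's own z axis and vertical below 0.04 rad and horizontal distance between caddy_handle and board_top below 0.012 m and angle between the x axis of caddy_handle and the x axis of board_top, either way round below 0.09 rad and z of caddy_handle in the frame of board_top between 0.0915 and 0.0985 m and value of joint each of tab1, tab2, tab3, tab4 above 0.7 rad and x of jar1_mid in the frame of caddy_handle between -0.056 and 0.056 m and y of jar1_mid in the frame of caddy_handle between -0.056 and 0.056 m and z of jar1_mid in the frame of caddy_handle between -0.038 and -0.024 m and angle between each of jar1_mid, jar2_mid, jar3_mid, jar4_mid's own z axis and vertical below 0.12 rad and linear speed of each of jar1, jar2, jar3, jar4 below 0.03 m/s and contact force between each of jar1, jar2, jar3, jar4 and the fingers below 0.2 N and x of jar2_mid in the frame of caddy_handle between -0.056 and 0.056 m and y of jar2_mid in the frame of caddy_handle between -0.056 and 0.056 m and z of jar2_mid in the frame of caddy_handle between -0.038 and -0.024 m and x of jar3_mid in the frame of caddy_handle between -0.056 and 0.056 m and y of jar3_mid in the frame of caddy_handle between -0.056 and 0.056 m and z of jar3_mid in the frame of caddy_handle between -0.038 and -0.024 m and x of jar4_mid in the frame of caddy_handle between -0.056 and 0.056 m and y of jar4_mid in the frame of caddy_handle between -0.056 and 0.056 m and z of jar4_mid in the frame of caddy_handle between -0.038 and -0.024 m); the robot touches nothing.
It fails at once if A bystander was moved more than 4 cm or tipped over (distance of any of saucer, dish, mortar, clamp_jar, scoop from where it was at the start of the episode above 0.04 m or angle between any of saucer, dish, mortar, clamp_jar, scoop's own z axis and vertical above 0.6 rad).
Of jar1, jar2, jar3, jar4 only 2 to 4 are there at a start; the rules pass over those that are not, and their reading is None.
At some moment in a run one of jar1, jar2, jar3, jar4 may be knocked a few centimetres aside while the robot is not near it.
It also fails if it takes over 210 s, if anything falls off the work surface, if the arm or the gripper's body presses on something with over 40 N, if the wrist force passes 120 N, or if a joint passes its speed limit or range.

## Working session

There is one attempt and no reset: what is moved stays moved. The work goes in short steps, Python scripts to look and compute and a tool call to move; the robot and the scene stay as the last step left them, time stands still between calls to the robot, and variables do not carry over. Pictures are saved under pics/ and viewed, at most 15 in all, crops included, and the job is handed in when it is done.

Besides the shell and the picture viewer there is one more tool, called after ">>>" as name(argument=value, ...), one argument or row to a line, values as JSON. send_rows: Moves the arm, as the interface text tells. Its arguments: {"type":"object","properties":{"steps":{"type":"array"},"fingers":{"type":"number"},"squeeze":{"type":"number"}},"required":["steps"]}

```bash
ls; mkdir -p pics
cat > h.py <<'E'
import numpy as np, cv2
from bench import sense, snapshot, order, finder
def save(s,n,crop=None,scale=1):
    im=s["img"][:,:,::-1]
    if crop: a,b,c,d=crop; im=im[b:d,a:c]
    cv2.imwrite("pics/"+n+".png",cv2.resize(im,None,fx=scale,fy=scale,interpolation=cv2.INTER_CUBIC))
def ray(s,u,v):
    K=s["K"];P=s["pose"]
    d=np.linalg.inv(K)@[u,v,1.]; d=P[:3,:3]@(d*[1,-1,-1]); return P[:3,3],d
def onz(s,u,v,z):
    o,d=ray(s,u,v); return o+d*(z-o[2])/d[2]
def proj(s,p):
    P=s["pose"]; c=P[:3,:3].T@(np.array(p,float)-P[:3,3]); q=s["K"]@(c*[1,-1,-1]); return q[:2]/q[2]
def pin(l,c):
    return [(round(d["confidence"],2),round(d["at"][0]*512,1),round(d["at"][1]*384,1)) for d in finder.pinpoint(l,c)]
def tri(s1,a,s2,b):
    o1,d1=ray(s1,*a);o2,d2=ray(s2,*b)
    A=np.stack([d1,-d2],1);t=np.linalg.lstsq(A,o2-o1,rcond=None)[0]
    p,q=o1+t[0]*d1,o2+t[1]*d2;return (p+q)/2,np.linalg.norm(p-q)
E
python3 - <<'E'
from h import *
st=sense();print({k:np.round(v,2) for k,v in st.items()})
S={c:snapshot(c) for c in("scene","top")}
for c in S:
    print(c,S[c]["K"].round(1).tolist(),S[c]["pose"].round(3).tolist(),[k for k in S[c]])
    save(S[c],c+"0",scale=1.5)
    for l in ["board_top","caddy_handle","caddy_tray","tab1_mid","jar1_mid","saucer","dish","mortar","clamp_jar","scoop"]:
        print(l,pin(l,c))
E
```

```text
pics
{'time': np.float64(0.0), 'joint_pos': array([-80.75,   7.51,  85.33,  -0.  ,  87.26,  -4.89]), 'qd': array([-0.08,  0.01, -0.02,  0.11,  0.07,  0.  ]), 'joint_efforts': array([-0.000e+00, -5.694e+01, -5.006e+01, -0.000e+00,  1.000e-02,
       -0.000e+00]), 'tool_pos': array([ 146.5 , -581.26,  230.24]), 'tcp_rot': array([-1.7989e+02, -1.0000e-02,  1.4140e+01]), 'ft_force': array([-0.42,  0.15,  0.27]), 'wrist_torque': array([ 0.02, -0.02, -0.01]), 'grip_force': np.float64(0.0), 'finger_gap': np.float64(85.78)}
scene [[425.0, 0.0, 250.0], [0.0, 425.0, 195.9], [0.0, 0.0, 1.0]] [[0.646, -0.44, 0.624, 1385.713], [0.764, 0.371, -0.528, -619.606], [0.001, 0.818, 0.576, 837.328], [0.0, 0.0, 0.0, 1.0]] ['img', 'K', 'pose']
board_top [(0.75, 233.3, 229.8), (0.6, 200.7, 233.1)]
caddy_handle [(0.66, 228.9, 198.2)]
caddy_tray [(0.58, 231.2, 219.7)]
tab1_mid [(0.55, 235.2, 230.9), (0.4, 259.6, 232.6)]
jar1_mid [(0.7, 139.4, 302.6), (0.59, 131.9, 274.6)]
saucer [(0.48, 291.8, 180.2)]
dish []
mortar [(0.88, 328.3, 220.8), (0.17, 193.7, 298.7)]
clamp_jar [(0.71, 193.4, 300.2), (0.69, 201.8, 234.2)]
scoop [(0.73, 327.2, 164.5), (0.19, 276.5, 169.5)]
top [[393.9, 0.0, 253.4], [0.0, 393.9, 189.9], [0.0, 0.0, 1.0]] [[0.011, 0.997, -0.076, 509.088], [-1.0, 0.011, 0.001, 76.192], [0.001, 0.076, 0.997, 1235.206], [0.0, 0.0, 0.0, 1.0]] ['img', 'K', 'pose']
board_top []
caddy_handle [(0.87, 287.7, 198.3)]
caddy_tray [(0.94, 284.7, 197.5)]
tab1_mid [(0.43, 281.8, 155.0)]
jar1_mid [(0.68, 402.3, 167.7), (0.49, 391.7, 197.4), (0.32, 248.1, 195.9)]
saucer [(0.86, 183.7, 220.9), (0.39, 356.7, 150.1)]
dish [(0.67, 384.3, 223.2)]
mortar [(0.66, 203.1, 141.3)]
clamp_jar [(0.88, 357.6, 152.0)]
scoop [(0.84, 118.7, 217.4), (0.24, 178.0, 241.3)]
```

View pics/scene0.png

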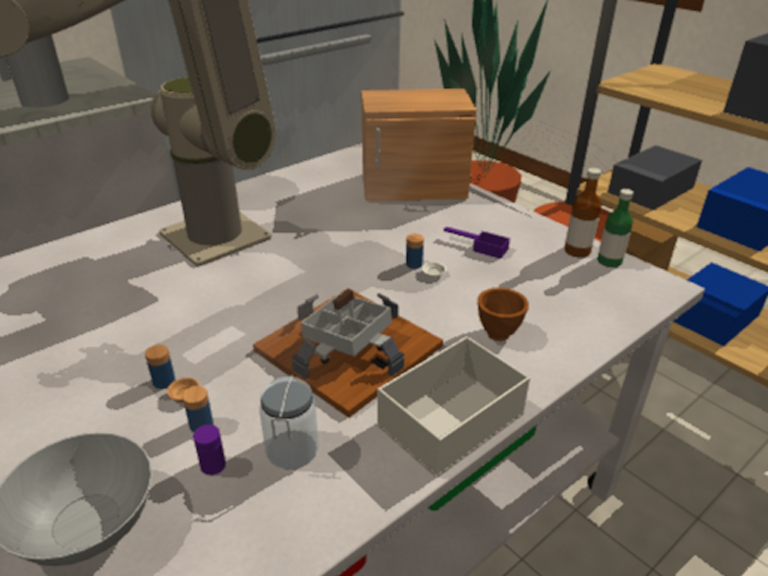

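View pics/top0.png

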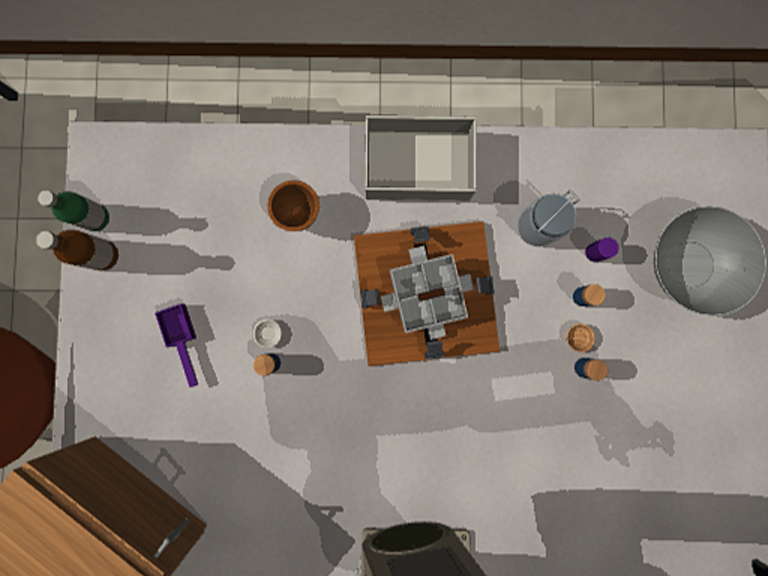

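Run:
```python
from h import *
s=snapshot("top"); 
c=[onz(s,u/1.5,v/1.5,18) for u,v in((355,237),(486,222),(505,350),(369,366))]
print("corners",np.round(c,0).tolist(),np.mean(c,0).round(1))
for u,v in((594,294),(595,370),(265,364),(602,249)): print("jar",onz(s,u/1.5,v/1.5,76).round(0))
for n,u,v,z in(("saucer",183.7,220.9,8),("dish",384.3,224,10),("handle",287.7,198.3,121),("clamp",357.6,152,0),("scoop",118,217,0)): print(n,onz(s,u,v,z).round(0))
w=snapshot("wrist"); print(w["K"].round(0).tolist(),w["pose"].round(3).tolist())
```

```text
corners [[701.0, 128.0, 18.0], [736.0, -144.0, 18.0], [471.0, -182.0, 18.0], [435.0, 96.0, 18.0]] [585.7 -25.4  18. ]
jar [ 584. -345.   76.]
jar [ 436. -345.   76.]
jar [440. 298.  76.]
jar [ 673. -363.   76.]
saucer [504. 291.   8.]
dish [ 501. -332.   10.]
handle [571. -22. 121.]
clamp [ 727. -254.    0.]
scoop [514. 498.   0.]
[[325.0, 0.0, 256.0], [0.0, 325.0, 193.0], [0.0, 0.0, 1.0]] [[0.245, 0.935, 0.256, 211.116], [-0.97, 0.236, 0.066, -566.459], [0.001, -0.265, 0.964, 372.795], [0.0, 0.0, 0.0, 1.0]]
```

>>> send_rows(
  steps=[
    [[2, 2.5, 3], [0, 0, 0]],
    [[3.5, 4.3, 3], [0, 0, 0]],
    [[5, 6.1, 3], [0, 0, 0]],
    [[6.5, 8, 3], [0, 0, 0]],
    [[8, 9.8, 3], [0, 0, 0]],
    [[9.5, 11.6, 3], [0, 0, 0]],
    [[11, 13.5, 3], [0, 0, 0]],
    [[12.5, 15.3, 3], [0, 0, 0]],
    [[14, 17.1, 3], [0, 0, 0]],
    [[15.1, 18.5, 3], [0, 0, 0]],
  ],
)

```text
time: 2.45
tool_pos: [528.8, -113.5, 321.2]
tcp_rot: [180.0, -0.0, 14.1]
ft_force: [0.2, -1.2, 0.2]
finger_gap: 85.5
grip_force: 0.0
```

>>> send_rows(
  steps=[
    [[0, 0, 0], [0, 0, 0]],
    [[0, 0, 0], [0, 0, 0]],
    [[0, 0, 0], [0, 0, 0]],
  ],
)

```text
time: 2.82
tool_pos: [527.2, -116.4, 321.0]
tcp_rot: [180.0, 0.0, 14.0]
ft_force: [0.3, -0.0, 0.2]
finger_gap: 85.6
grip_force: 0.0
```

Run:
```python
from h import *
st=sense();print(st["time"],st["tool_pos"].round(1) if hasattr(st["tool_pos"],"round") else st["tool_pos"],st["tcp_rot"])
s=snapshot("wrist");np.savez("w1.npz",**s);save(s,"w1",scale=1.5)
for l in ["board_top","caddy_handle","caddy_tray","tab1_mid","caddy"]: print(l,pin(l,"wrist"))
```

```text
2.825 [ 527.2 -116.4  321. ] [1.79980253e+02 2.34009103e-03 1.40473344e+01]
board_top [(0.62, 175.2, 93.1)]
caddy_handle [(0.88, 174.9, 95.2)]
caddy_tray [(0.64, 187.0, 90.4)]
tab1_mid [(0.46, 400.9, 25.2)]
caddy [(0.59, 194.0, 90.1), (0.59, 400.9, 24.8)]
```

View pics/w1.png

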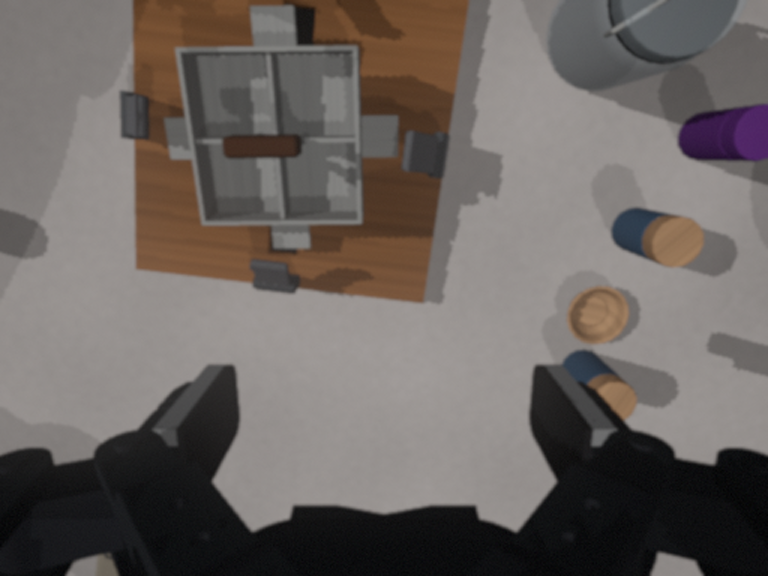

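>>> send_rows(
  steps=[
    [[0.5, 1, 0], [0, 0, 0]],
    [[0.7, 2, 0], [0, 0, 0]],
    [[0.7, 3.2, 0], [0, 0, 0]],
    [[0.7, 3.2, 0], [0, 0, 0]],
    [[0.7, 3.2, 0], [0, 0, 0]],
  ],
)

```text
time: 3.75
tool_pos: [548.7, -19.7, 320.8]
tcp_rot: [180.0, 0.0, 14.2]
ft_force: [-0.9, -0.8, 0.2]
finger_gap: 85.6
grip_force: 0.0
```

Run:
```python
from h import *
s=snapshot("wrist");np.savez("w2.npz",**s);save(s,"w2",scale=1.5)
for l in ["board_top","caddy_handle","caddy_tray","tab1_mid","caddy"]: print(l,pin(l,"wrist"))
```

```text
board_top [(0.58, 166.6, 116.2)]
caddy_handle [(0.91, 261.1, 138.1), (0.25, 447.7, 237.7)]
caddy_tray [(0.72, 259.8, 127.1), (0.61, 461.8, 62.0)]
tab1_mid [(0.8, 276.3, 22.1), (0.41, 164.0, 115.0), (0.23, 357.8, 140.7)]
caddy [(0.98, 261.8, 125.0), (0.27, 495.2, 189.0)]
```

View pics/w2.png

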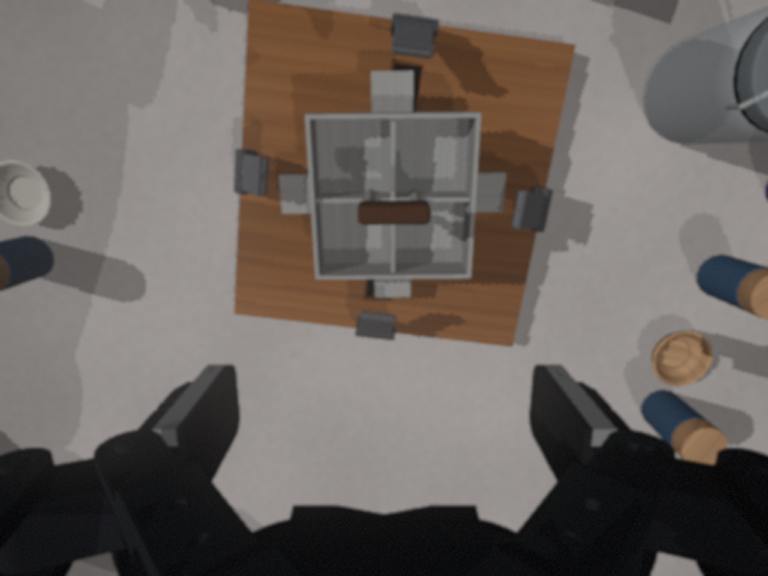

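```bash
cat >> h.py <<'E'
def warp(s,z,cx,cy,half,sc=2):
    n=int(2*half*sc)
    # output col -> -y (right), row -> -x (down)
    g=[(0,0),(n,0),(n,n),(0,n)]
    w=[(cx+half-r/sc,cy+half-c/sc,z) for c,r in g]
    H=cv2.getPerspectiveTransform(np.float32([proj(s,p) for p in w]),np.float32(g))
    return cv2.warpPerspective(s["img"],H,(n,n),flags=cv2.INTER_CUBIC)
E
python3 - <<'E'
from h import *
st=sense();print(np.round(st["joint_pos"],1))
S={"w2":dict(np.load("w2.npz")),"top":snapshot("top")}
for n,s in S.items():
    im=warp(s,18,586,-25,190); hsv=cv2.cvtColor(im,cv2.COLOR_RGB2HSV)
    m=((hsv[...,1]>110)&(hsv[...,0]<20)&(hsv[...,2]>35)).astype(np.uint8)
    m=cv2.morphologyEx(m,cv2.MORPH_OPEN,np.ones((7,7)))
    k,L,stt,_=cv2.connectedComponentsWithStats(m); i=1+np.argmax(stt[1:,4]); 
    p=np.argwhere(L==i)[:,::-1].astype(np.int32); (c,r),(w,h),a=cv2.minAreaRect(cv2.convexHull(p))
    print(n,"centre",586+190-r/2,-25+190-c/2,"size",w/2,h/2,"ang",a)
    cv2.imwrite(f"pics/{n}_w.png",im[:,:,::-1])
t=S["top"]
h=tri(S["w2"],(261.1,138.1),t,(287.7,198.3)); print("handle tri",h)
print("handle z121 w2",onz(S["w2"],261.5,142,121),"top",onz(t,287.7,197.5,121))
for u,v in ((360,212),(430,213)): print(onz(S["w2"],u/1.5,v/1.5,126))
E
```

```text
[-7.4 -1.6 85.4 -0.  96.2 68.5]
w2 centre 588.1817932128906 -18.598190307617188 size 269.16888427734375 269.54620361328125 ang 83.1572265625
top centre 645.8274841308594 59.39967346191406 size 137.0435028076172 132.59619140625 ang 83.56734466552734
handle tri (array([575.02609692, -23.64918263,  69.25884626]), np.float64(6.262178504344624))
handle z121 w2 [577.06055833 -19.90837667 121.        ] top [573.49787043 -22.07891249 121.        ]
[572.84726692   1.91075795 126.        ]
[583.91717115 -44.771402   126.        ]
```

View pics/w2_w.png

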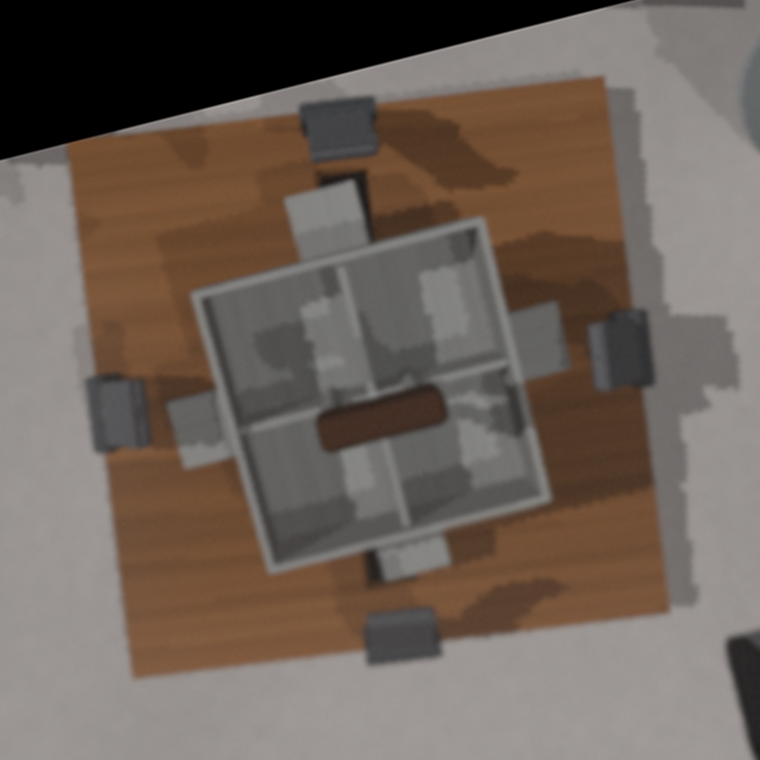

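>>> send_rows(
  steps=[
    [[0.2, 0, -0.5], [0, 0, 0.18]],
    [[0.4, 0, -1], [0, 0, 0.36]],
    [[0.6, 0, -1.6], [0, 0, 0.54]],
    [[0.8, 0, -2.2], [0, 0, 0.72]],
    [[1, 0, -2.8], [0, 0, 0.9]],
    [[1, 0, -3.4], [0, 0, 1.08]],
    [[1, 0, -4], [0, 0, 1.26]],
    [[1, 0, -4.6], [0, 0, 1.42]],
    [[1, 0, -5], [0, 0, 1.555]],
    [[1, 0, -5.3], [0, 0, 1.555]],
  ],
)

```text
time: 5.35
tool_pos: [578.5, -19.5, 161.1]
tcp_rot: [-180.0, -0.0, 103.2]
ft_force: [-0.6, 1.2, -0.1]
finger_gap: 85.5
grip_force: 0.0
```

Run:
```python
from h import *
st=sense();print(np.round(st["tool_pos"],1),np.round(st["tcp_rot"],2),np.round(st["joint_pos"],1))
s=snapshot("wrist");np.savez("w3.npz",**s);save(s,"w3",scale=1.5)
print(proj(s,st["tool_pos"])*1.5,pin("caddy_handle","wrist"))
```

```text
[578.5 -19.5 161.1] [-1.7996e+02 -1.0000e-02  1.0317e+02] [ -7.    6.7  93.5  -0.   79.8 -20.2]
[385.80388655 371.93368819] [(0.78, 256.0, 216.5)]
```

View pics/w3.png

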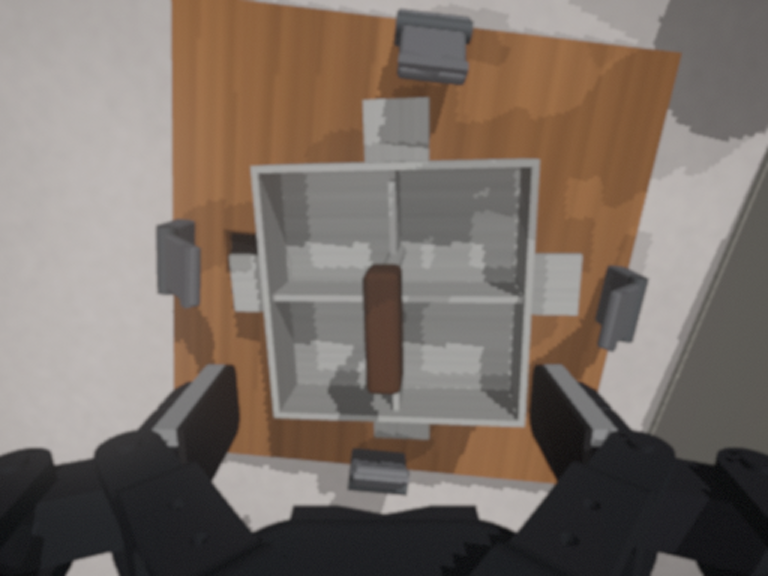

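>>> send_rows(
  steps=[
    [[0, -0.05, -0.9], [0, 0, 0]],
    [[0, -0.05, -1.5], [0, 0, 0]],
    [[0, -0.05, -1.9], [0, 0, 0]],
    [[0, -0.05, -1.9], [0, 0, 0]],
    [[0, -0.05, -1.9], [0, 0, 0]],
  ],
)

```text
time: 6.08
tool_pos: [579.3, -20.8, 105.7]
tcp_rot: [179.9, 0.0, 103.2]
ft_force: [1.3, -0.0, -0.4]
finger_gap: 85.6
grip_force: 0.0
```

>>> send_rows(
  steps=[
    [[0, 0, 0], [0, 0, 0]],
    [[0, 0, 0], [0, 0, 0]],
    [[0, 0, 0], [0, 0, 0]],
    [[0, 0, 0], [0, 0, 0]],
    [[0, 0, 0], [0, 0, 0]],
    [[0, 0, 0], [0, 0, 0]],
    [[0, 0, 0], [0, 0, 0]],
    [[0, 0, 0], [0, 0, 0]],
  ],
  fingers=1,
  squeeze=60,
)

```text
time: 7.08
tool_pos: [579.2, -20.8, 105.3]
tcp_rot: [179.9, 0.0, 103.2]
ft_force: [1.2, -0.5, 5.7]
finger_gap: 13.2
grip_force: 59.8
```

>>> send_rows(
  steps=[
    [[0, 0, 0.1], [0, 0, 0]],
    [[0, 0, 0.2], [0, 0, 0]],
    [[0, 0, 0.2], [0, 0, 0]],
    [[0, 0, 0.2], [0, 0, 0]],
  ],
)

```text
time: 7.58
tool_pos: [578.0, -20.8, 110.0]
tcp_rot: [-179.9, -0.0, 103.2]
ft_force: [0.5, 0.2, -5.7]
finger_gap: 12.9
grip_force: 58.9
```

Run:
```python
from h import *
s=dict(np.load("w3.npz"))
for v in(265,393,329): print(onz(s,384/1.5,v/1.5,131).round(1))
s=snapshot("wrist");np.savez("w4.npz",**s);save(s,"w4",scale=1.5)
st=sense();print(np.round(st["tool_pos"],1))
print(pin("caddy_handle","wrist"),pin("caddy_tray","wrist"))
```

```text
[571.6   7.4 131. ]
[583.2 -42.  131. ]
[577.2 -16.4 131. ]
[578.2 -20.8 110.2]
[(0.66, 255.4, 259.3)] [(0.63, 257.8, 208.8)]
```

View pics/w4.png

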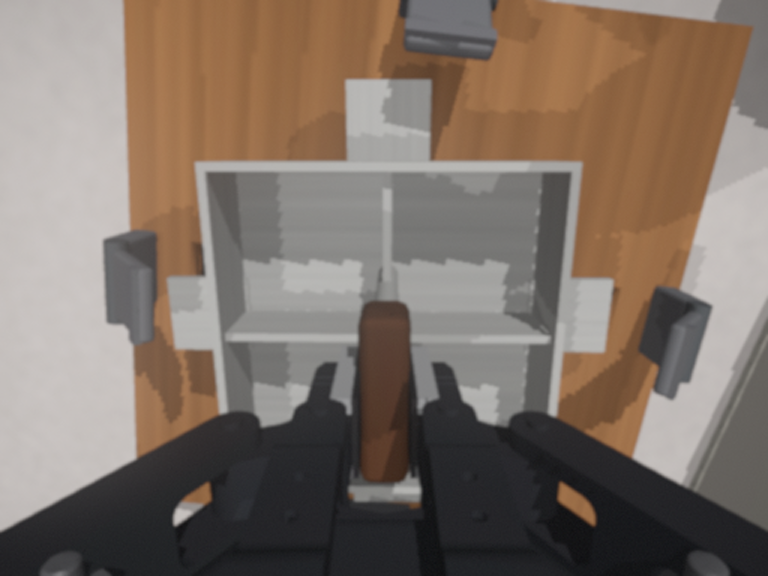

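>>> send_rows(
  steps=[
    [[0.05, 0.04, 0], [0, 0, -0.17]],
    [[0.1, 0.04, 0], [0, 0, -0.34]],
    [[0.15, 0.04, 0], [0, 0, -0.51]],
    [[0.21, 0.04, 0], [0, 0, -0.68]],
    [[0.21, 0.04, 0], [0, 0, -0.85]],
    [[0.21, 0.04, 0], [0, 0, -1.02]],
    [[0.21, 0.04, 0], [0, 0, -1.19]],
    [[0.21, 0.04, 0], [0, 0, -1.36]],
    [[0.21, 0.04, 0], [0, 0, -1.53]],
    [[0.21, 0.04, 0], [0, 0, -1.681]],
  ],
)

```text
time: 8.98
tool_pos: [584.9, -19.6, 110.7]
tcp_rot: [-180.0, 0.0, 6.6]
ft_force: [0.3, 1.2, -6.7]
finger_gap: 12.8
grip_force: 58.9
```

>>> send_rows(
  steps=[
    [[0, 0, 0], [0, 0, 0]],
    [[0, 0, 0], [0, 0, 0]],
  ],
)

```text
time: 9.22
tool_pos: [584.9, -19.6, 110.8]
tcp_rot: [-180.0, 0.0, 7.1]
ft_force: [0.1, 0.5, -6.0]
finger_gap: 13.1
grip_force: 58.9
```

Run:
```python
from h import *
w4=dict(np.load("w4.npz"))
for v in(303,478): print(onz(w4,384/1.5,v/1.5,138).round(1))
st=sense();print(np.round(st["tool_pos"],1),np.round(st["tcp_rot"],2))
s=snapshot("wrist");np.savez("w5.npz",**s)
im=warp(s,18,588,-19,170); save(s,"w5",scale=1.5)
t=snapshot("top");save(t,"t5",(220,130,350,260),4.5)
```

```text
[570.4   9.6 138. ]
[581.7 -38.6 138. ]
[584.9 -19.6 110.8] [-1.80e+02  1.00e-02  7.12e+00]
```

View pics/w5.png

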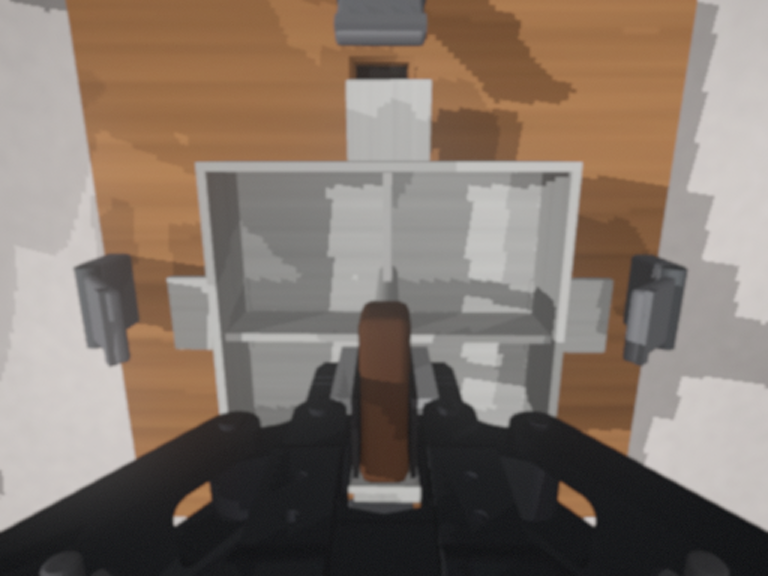

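Run:
```python
from h import *
s=dict(np.load("w5.npz"))
a=np.radians(6.9);R=np.array([[np.cos(a),np.sin(a)],[-np.sin(a),np.cos(a)]])
def P(n,u,v,z):
    p=onz(s,u/1.5,v/1.5,z); print(n,p.round(1),"board",(R@(p[:2]-[588,-19.2])).round(1))
P("lug L",346.5,82,58);P("lug R",431.5,82,58);P("lug Ln",346.5,160,58);P("lug Rn",431.5,160,58)
P("rec L",352,62,18);P("rec R",410,64,18)
P("edge L",70,0,18);P("edge R",696,0,18);P("edgeL2",132,440,18);P("edgeR2",633,440,18)
P("tray FL",197,163,91);P("tray FR",582,163,91);P("wallL",219,400,91);P("wallR",560,400,91)
P("h far",384,303,139);P("h near",384,478,139)
P("ylugL",190,278,58);P("ylugR",590,278,58)
P("ylugLn",190,350,58);P("ylugRn",590,352,58)
```

```text
lug L [675.2   4.5  58. ] board [89.4 13. ]
lug R [679.1 -26.7  58. ] board [ 89.5 -18.4]
lug Ln [647.4   1.6  58. ] board [61.5 13.5]
lug Rn [651.5 -30.9  58. ] board [ 61.6 -19.2]
rec L [688.6   6.3  18. ] board [103.   13.3]
rec R [691.  -19.2  18. ] board [102.2 -12.3]
edge L [697.9 128.7  18. ] board [126.9 133.6]
edge R [ 731.2 -137.2   18. ] board [ 128.  -134.4]
edgeL2 [485.8 104.8  18. ] board [-86.5 135.4]
edgeR2 [ 519.5 -165.6   18. ] board [ -85.6 -137.1]
tray FL [641.2  46.5  91. ] board [60.7 58.9]
tray FR [656.5 -75.7  91. ] board [ 61.2 -64.3]
wallL [557.9  36.6  91. ] board [-23.1  59. ]
wallR [573.3 -87.1  91. ] board [-22.7 -65.6]
h far [616.7 -16.7 139. ] board [28.8 -1. ]
h near [567.8 -22.9 139. ] board [-20.5  -1.2]
ylugL [592.9  60.4  58. ] board [14.5 78.4]
ylugR [ 613.3 -102.5   58. ] board [ 15.1 -85.7]
ylugLn [561.1  59.7  58. ] board [-17.2  81.6]
ylugRn [ 581.3 -110.1   58. ] board [-17.5 -89.5]
```

View pics/t5.png

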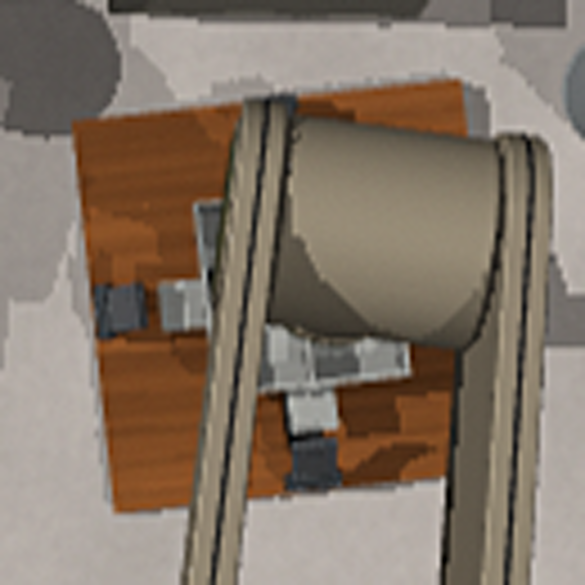

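>>> send_rows(
  steps=[
    [[-0.13, 0.1, 0], [0, 0, 0]],
    [[-0.13, 0.1, -0.08], [0, 0, 0]],
    [[-0.13, 0.1, -0.16], [0, 0, 0]],
    [[-0.13, 0.1, -0.24], [0, 0, 0]],
    [[-0.13, 0.1, -0.3], [0, 0, 0]],
    [[-0.13, 0.1, -0.34], [0, 0, 0]],
    [[-0.13, 0.1, -0.34], [0, 0, 0]],
  ],
)

```text
time: 10.2
tool_pos: [581.2, -16.6, 100.6]
tcp_rot: [-180.0, -0.0, 6.9]
ft_force: [0.3, 0.1, -5.6]
finger_gap: 12.8
grip_force: 58.9
```

>>> send_rows(
  steps=[
    [[0, 0, -0.05], [0, 0, 0]],
    [[0, 0, -0.1], [0, 0, 0]],
    [[0, 0, -0.15], [0, 0, 0]],
    [[0, 0, -0.15], [0, 0, 0]],
    [[0, 0, -0.15], [0, 0, 0]],
  ],
)

```text
time: 10.82
tool_pos: [582.2, -17.4, 98.4]
tcp_rot: [179.9, -0.1, 6.9]
ft_force: [-4.2, -5.0, 9.1]
finger_gap: 12.5
grip_force: 61.3
```

>>> send_rows(
  steps=[
    [[0, 0, 0], [0, 0, 0]],
    [[0, 0, 0], [0, 0, 0]],
    [[0, 0, 0], [0, 0, 0]],
    [[0, 0, 0], [0, 0, 0]],
    [[0, 0, 0.1], [0, 0, 0]],
    [[0, 0, 0.5], [0, 0, 0]],
    [[0, 0, 1.2], [0, 0, 0]],
    [[0, 0, 2], [0, 0, 0]],
    [[0, 0, 3], [0, 0, 0]],
    [[0, 0, 3], [0, 0, 0]],
  ],
  fingers=0,
)

```text
time: 12.08
tool_pos: [583.4, -16.8, 190.5]
tcp_rot: [179.9, -0.4, 6.9]
ft_force: [-0.0, 0.4, 0.6]
finger_gap: 85.4
grip_force: 0.0
```

Run:
```python
from h import *
s=snapshot("wrist");np.savez("w6.npz",**s);save(s,"w6",scale=1.5)
print(np.round(sense()["tool_pos"],1))
```

```text
[582.3 -16.7 188.3]
```

View pics/w6.png

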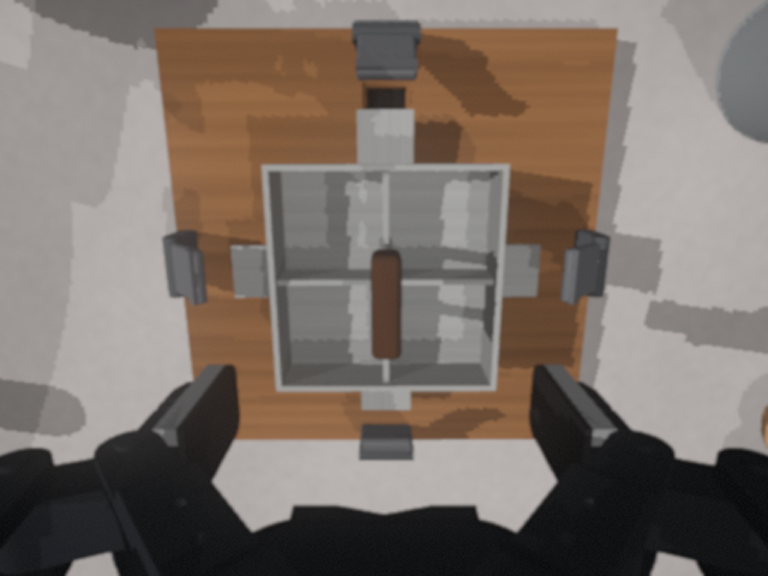

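Run:
```python
from h import *
s=dict(np.load("w6.npz"))
a=np.radians(6.9);R=np.array([[np.cos(a),np.sin(a)],[-np.sin(a),np.cos(a)]])
def P(n,pts,z):
    q=[onz(s,u/1.5,v/1.5,z)[:2] for u,v in pts]; b=[(R@(p-[588,-19.2])).round(1).tolist() for p in q]
    print(n,b,"mean",np.mean(b,0).round(1),np.mean(q,0).round(1))
P("board",[(155,29),(617,29),(577,439),(197,439)],18)
P("tray",[(263,165),(509,165),(498,390),(277,390)],84)
P("handle",[(385,250),(386,358)],123)
P("lugx",[(359,109),(414,109)],44)
P("lugy",[(232,245),(233,297),(540,243),(538,297)],44)
```

```text
board [[134.1, 134.9], [134.4, -134.8], [-135.7, -139.2], [-135.5, 136.9]] mean [-0.7 -0.5] [587.4 -19.8]
tray [[58.1, 61.2], [58.2, -60.2], [-63.5, -62.2], [-63.5, 61.1]] mean [-2.7 -0. ] [585.3 -19.6]
handle [[22.8, 1.1], [-27.7, 0.6]] mean [-2.4  0.8] [585.4 -18.6]
lugx [[87.9, 15.3], [87.9, -15.3]] mean [87.9  0. ] [675.2  -8.6]
lugy [[11.3, 92.1], [-21.0, 94.0], [12.5, -91.8], [-21.0, -93.4]] mean [-4.6  0.2] [583.5 -19.5]
```

>>> send_rows(
  steps=[
    [[1.2, 0.1, 0], [0, 0, 0]],
    [[2.5, 0.2, 0], [0, 0, 0]],
    [[3.71, 0.33, 0], [0, 0, 0]],
    [[3.71, 0.33, -0.5], [0, 0, 0]],
    [[3.71, 0.33, -1.5], [0, 0, 0]],
    [[3.71, 0.33, -2.5], [0, 0, 0]],
    [[3.71, 0.33, -3.2], [0, 0, 0]],
    [[3.71, 0.33, -3.4], [0, 0, 0]],
    [[3.71, 0.33, -3.6], [0, 0, 0]],
    [[3.71, 0.33, -3.8], [0, 0, 0]],
  ],
  fingers=1,
)

```text
time: 13.38
tool_pos: [692.3, -7.2, 75.8]
tcp_rot: [180.0, 0.0, 6.9]
ft_force: [-8.9, -4.4, 11.2]
finger_gap: -0.2
grip_force: 5.1
```

>>> send_rows(
  steps=[
    [[0, 0, -0.2], [0, 0, 0]],
    [[0, 0, -0.4], [0, 0, 0]],
    [[0, 0, -0.6], [0, 0, 0]],
    [[0, 0, -0.75], [0, 0, 0]],
    [[0, 0, -0.75], [0, 0, 0]],
    [[0, 0, -0.75], [0, 0, 0]],
  ],
)

```text
time: 14.12
tool_pos: [692.4, -6.9, 51.8]
tcp_rot: [180.0, 0.0, 6.9]
ft_force: [-10.5, -1.8, 19.4]
finger_gap: -0.2
grip_force: 9.7
```

>>> send_rows(
  steps=[
    [[0, 0, 1], [0, 0, 0]],
    [[0, 0, 1.8], [0, 0, 0]],
    [[-1, 0.8, 1.8], [0, 0, 0]],
    [[-2.3, 1.8, 1.8], [0, 0, 0]],
    [[-3.5, 2.8, 1.8], [0, 0, 0]],
    [[-3.93, 3.11, 1.8], [0, 0, 0]],
    [[-3.93, 3.11, 1.4], [0, 0, 0]],
    [[-3.93, 3.11, 1], [0, 0, 0]],
    [[-3.93, 3.11, 0.8], [0, 0, 0]],
    [[-3.93, 3.11, 0.6], [0, 0, 0]],
  ],
)

```text
time: 15.38
tool_pos: [575.9, 85.3, 67.2]
tcp_rot: [180.0, -0.1, 6.8]
ft_force: [0.0, -0.8, 3.5]
finger_gap: 0.1
grip_force: 1.4
```

>>> send_rows(
  steps=[
    [[0, 0, -0.2], [0, 0, 0]],
    [[0, 0, -0.4], [0, 0, 0]],
    [[0, 0, -0.6], [0, 0, 0]],
    [[0, 0, -0.63], [0, 0, 0]],
    [[0, 0, -0.63], [0, 0, 0]],
  ],
)

```text
time: 16.0
tool_pos: [575.0, 86.2, 51.6]
tcp_rot: [180.0, -0.0, 6.9]
ft_force: [-12.2, -4.8, 28.6]
finger_gap: 0.2
grip_force: 14.3
```

>>> send_rows(
  steps=[
    [[0, 0, 1], [0, 0, 0]],
    [[0, 0, 1.8], [0, 0, 0]],
    [[-0.8, -1, 1.8], [0, 0, 0]],
    [[-1.8, -2.3, 1.8], [0, 0, 0]],
    [[-2.8, -3.5, 1.8], [0, 0, 0]],
    [[-3.12, -3.96, 1.8], [0, 0, 0]],
    [[-3.12, -3.96, 1.4], [0, 0, 0]],
    [[-3.12, -3.96, 1], [0, 0, 0]],
    [[-3.12, -3.96, 0.8], [0, 0, 0]],
    [[-3.12, -3.96, 0.6], [0, 0, 0]],
  ],
)

```text
time: 17.25
tool_pos: [483.0, -31.3, 67.0]
tcp_rot: [180.0, -0.2, 7.0]
ft_force: [0.3, 0.6, 3.6]
finger_gap: -0.4
grip_force: 1.4
```

>>> send_rows(
  steps=[
    [[0, 0, -0.2], [0, 0, 0]],
    [[0, 0, -0.4], [0, 0, 0]],
    [[0, 0, -0.55], [0, 0, 0]],
    [[0, 0, -0.6], [0, 0, 0]],
    [[0, 0, -0.6], [0, 0, 0]],
  ],
)

```text
time: 17.88
tool_pos: [481.4, -31.9, 51.5]
tcp_rot: [-180.0, -0.0, 6.9]
ft_force: [-14.2, 3.9, 35.3]
finger_gap: -0.2
grip_force: 17.7
```

Next the -y tab: (600.4,-125.8) → shift (119,-93.6) mm.

>>> send_rows(
  steps=[
    [[0, 0, 1], [0, 0, 0]],
    [[0, 0, 1.8], [0, 0, 0]],
    [[1, -0.8, 1.8], [0, 0, 0]],
    [[2.3, -1.8, 1.8], [0, 0, 0]],
    [[3.5, -2.8, 1.8], [0, 0, 0]],
    [[3.97, -3.12, 1.8], [0, 0, 0]],
    [[3.97, -3.12, 1.4], [0, 0, 0]],
    [[3.97, -3.12, 1], [0, 0, 0]],
    [[3.97, -3.12, 0.8], [0, 0, 0]],
    [[3.97, -3.12, 0.6], [0, 0, 0]],
  ],
)

```text
time: 19.12
tool_pos: [599.7, -125.3, 66.6]
tcp_rot: [180.0, -0.0, 7.0]
ft_force: [-0.8, -0.5, 3.9]
finger_gap: -0.0
grip_force: 1.5
```

>>> send_rows(
  steps=[
    [[0, 0, -0.2], [0, 0, 0]],
    [[0, 0, -0.4], [0, 0, 0]],
    [[0, 0, -0.53], [0, 0, 0]],
    [[0, 0, -0.57], [0, 0, 0]],
    [[0, 0, -0.57], [0, 0, 0]],
  ],
)

```text
time: 19.75
tool_pos: [600.4, -125.4, 51.8]
tcp_rot: [-180.0, -0.0, 6.9]
ft_force: [-8.6, 4.9, 20.9]
finger_gap: -0.2
grip_force: 10.3
```

>>> send_rows(
  steps=[
    [[0, 0, 1], [0, 0, 0]],
    [[0, 0, 2], [0, 0, 0]],
    [[0, 0.3, 3.5], [0, 0, 0]],
    [[-0.3, 0.6, 5], [0, 0, 0]],
    [[-0.6, 1.2, 6], [0, 0, 0]],
    [[-0.6, 1.2, 6.5], [0, 0, 0]],
    [[-0.6, 1.2, 6.5], [0, 0, 0]],
  ],
  fingers=0,
)

```text
time: 20.62
tool_pos: [582.6, -90.3, 245.1]
tcp_rot: [179.9, -0.1, 6.9]
ft_force: [-0.3, 0.2, -0.9]
finger_gap: 85.7
grip_force: 0.0
```

Run:
```python
from h import *
s=snapshot("wrist");np.savez("w7.npz",**s);save(s,"w7",scale=1.5)
st=sense();print(np.round(st["tool_pos"],1),np.round(st["joint_pos"],1),st["time"])
print(pin("jar1_mid","wrist"))
snapshot("top");snapshot("scene");print(pin("jar1_mid","top"),pin("jar1_mid","scene"))
```

```text
[581.9 -90.3 243.6] [-13.8   5.5  86.1  -0.   88.4  69.3] 20.675
[(0.56, 482.9, 194.5), (0.47, 290.2, 158.9)]
[(0.49, 117.4, 216.8)] [(0.88, 132.5, 279.1), (0.79, 136.1, 299.4)]
```

View pics/w7.png

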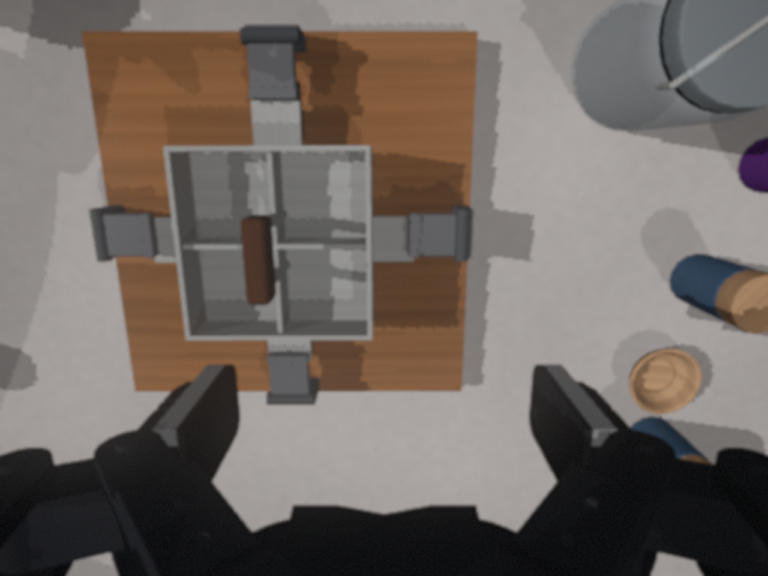

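>>> send_rows(
  steps=[
    [[-0.2, -0.8, 0.3], [0, 0, 0.157]],
    [[-0.4, -1.6, 0.3], [0, 0, 0.314]],
    [[-0.7, -2.4, 0.3], [0, 0, 0.471]],
    [[-0.9, -3.2, 0.3], [0, 0, 0.628]],
    [[-1.2, -4, 0.3], [0, 0, 0.785]],
    [[-1.4, -4.8, 0.3], [0, 0, 0.942]],
    [[-1.7, -5.6, 0.3], [0, 0, 1.1]],
    [[-1.9, -6.4, 0.3], [0, 0, 1.257]],
    [[-2.2, -7.2, 0.3], [0, 0, 1.414]],
    [[-2.4, -7.8, 0.3], [0, 0, 1.571]],
  ],
)

```text
time: 22.18
tool_pos: [509.2, -324.9, 252.7]
tcp_rot: [-179.9, -0.0, 97.2]
ft_force: [0.3, -0.1, -0.5]
finger_gap: 85.7
grip_force: 0.0
```

>>> send_rows(
  steps=[
    [[0, 0, 0], [0, 0, 0]],
    [[0, 0, 0], [0, 0, 0]],
  ],
)

```text
time: 22.42
tool_pos: [510.1, -323.3, 253.1]
tcp_rot: [-180.0, -0.0, 96.7]
ft_force: [-0.4, -0.3, -0.5]
finger_gap: 85.0
grip_force: 0.0
```

Run:
```python
from h import *
s=snapshot("wrist");np.savez("w8.npz",**s);save(s,"w8",scale=1.5)
st=sense();print(np.round(st["tool_pos"],1),np.round(st["tcp_rot"],1),np.round(st["joint_pos"],1),st["time"])
print(pin("jar1_mid","wrist"))
for d in finder.trace("jar1_mid","wrist"): print(d["confidence"],(np.array(d["box"])*[512,384,512,384]).round(1))
t=dict(np.load("w7.npz"));a=np.radians(6.9);R=np.array([[np.cos(a),np.sin(a)],[-np.sin(a),np.cos(a)]])
q=np.array([onz(t,u/1.5,v/1.5,76)[:2] for u,v in((164,147),(371,147),(372,339),(187,339))]);print("tray",q.mean(0),((q-[587.5,-19.6])@R.T).round(1).tolist())
q=np.array([onz(t,u/1.5,v/1.5,123)[:2] for u,v in((257,216),(259,303))]);print("handle",q.mean(0))
```

```text
[ 510.2 -323.1  253.3] [-180.    -0.    96.8] [-37.2   7.6  82.8   0.   89.6 -44. ] 22.475
[(0.94, 317.0, 195.7), (0.9, 393.7, 224.1)]
0.81 [370.1 199.4  56.6  58. ]
0.67 [294.7 169.4  54.2  53.6]
tray [583.02291708 -20.25293174] [[58.0, 63.3], [58.1, -63.1], [-67.1, -63.0], [-67.1, 62.4]]
handle [584.88051231 -21.54817044]
```

View pics/w8.png

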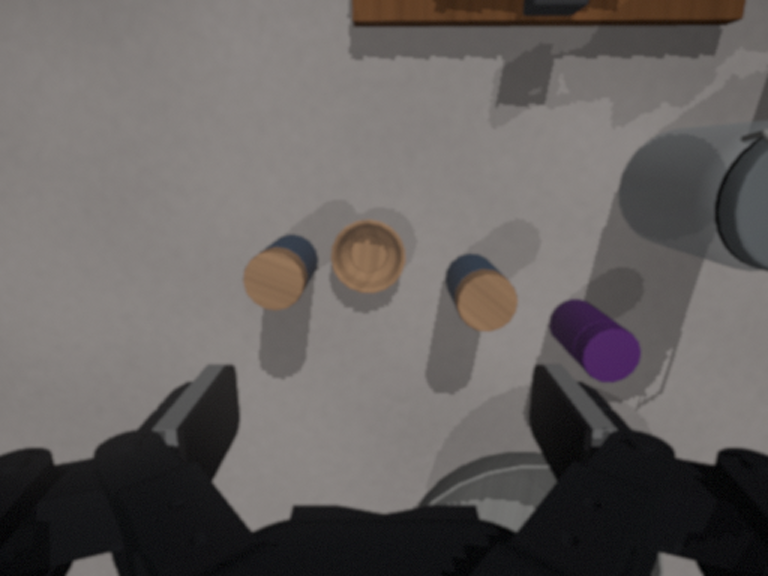

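Run:
```python
from h import *
s=dict(np.load("w8.npz"))
for n,u,v,z in(("A lid",487,300,76),("A base",474,275,0),("B lid",275,278,76),("dish",368,256,20)): print(n,onz(s,u/1.5,v/1.5,z).round(1))
im=cv2.GaussianBlur(s["img"],(3,3),0);hsv=cv2.cvtColor(im,cv2.COLOR_RGB2HSV)
m=((hsv[...,1]>70)&(hsv[...,0]<22)&(hsv[...,2]>90)).astype(np.uint8)
k,L,t,c=cv2.connectedComponentsWithStats(m)
for i in range(1,k):
    if t[i,4]>200: print(t[i],c[i].round(1),onz(s,*c[i],76).round(1))
c0=np.array([584.7,-20]);a=np.radians(6.9);ex=np.array([np.cos(a),np.sin(a)]);ey=np.array([-ex[1],ex[0]])
for i in(34,-34):
    for j in(31,-31): print(i,j,(c0+i*ex+j*ey).round(1))
```

```text
A lid [ 582.8 -344.2   76. ]
A base [ 587.6 -344.7    0. ]
B lid [ 438.4 -345.8   76. ]
dish [ 498.4 -334.9   20. ]
[235   0  32  13 402] [250.   6.] [ 487.  -176.7   76. ]
[268   0  26  12 258] [278.8   5.8] [ 512.1 -173.6   76. ]
[ 221  147   49   48 1755] [245.4 171.4] [ 499.1 -324.1   76. ]
[ 163  166   40   41 1285] [182.9 185.6] [ 438.1 -346.1   76. ]
[ 305  180   40   40 1223] [324.  200.3] [ 582.2 -344.6   76. ]
34 31 [614.7  14.9]
34 -31 [622.2 -46.7]
-34 31 [547.2   6.7]
-34 -31 [554.7 -54.9]
```

>>> send_rows(
  steps=[
    [[1.2, -0.4, -1], [0, 0, 0]],
    [[2.41, -0.71, -2], [0, 0, 0]],
    [[2.41, -0.71, -3.5], [0, 0, 0]],
    [[2.41, -0.71, -4.5], [0, 0, 0]],
    [[2.41, -0.71, -5.5], [0, 0, 0]],
    [[2.41, -0.71, -6.5], [0, 0, 0]],
    [[2.41, -0.71, -7.24], [0, 0, 0]],
    [[2.41, -0.71, -7.24], [0, 0, 0]],
    [[2.41, -0.71, -7.24], [0, 0, 0]],
  ],
)

```text
time: 23.7
tool_pos: [583.1, -345.5, 37.8]
tcp_rot: [179.9, 0.1, 96.9]
ft_force: [0.7, -0.5, -0.1]
finger_gap: 85.6
grip_force: 0.0
```

>>> send_rows(
  steps=[
    [[0, 0, 0], [0, 0, 0]],
    [[0, 0, 0], [0, 0, 0]],
    [[0, 0, 0], [0, 0, 0]],
    [[0, 0, 0], [0, 0, 0]],
    [[0, 0, 0], [0, 0, 0]],
  ],
  fingers=1,
  squeeze=30,
)

```text
time: 24.32
tool_pos: [582.9, -345.5, 37.5]
tcp_rot: [179.9, 0.1, 96.9]
ft_force: [-0.5, -0.4, 5.2]
finger_gap: 41.6
grip_force: 31.2
```

>>> send_rows(
  steps=[
    [[0, 0, 1], [0, 0, 0]],
    [[0, 0, 2.3], [0, 0, 0]],
    [[0, 0.8, 3.5], [0, 0, 0]],
    [[0.2, 2.3, 3.5], [0, 0, 0]],
    [[0.5, 4, 3.5], [0, 0, 0]],
    [[0.8, 5.7, 3.5], [0, 0, 0]],
    [[1.1, 7.4, 3.5], [0, 0, 0]],
    [[1.31, 8.8, 3.5], [0, 0, 0]],
    [[1.31, 9.96, 3.5], [0, 0, 0]],
    [[1.31, 9.96, 3.5], [0, 0, 0]],
  ],
)

```text
time: 25.58
tool_pos: [621.0, -43.5, 140.6]
tcp_rot: [-179.9, -0.1, 97.1]
ft_force: [-0.4, -0.1, -1.6]
finger_gap: 41.3
grip_force: 31.1
```

>>> send_rows(
  steps=[
    [[0, 0, 0], [0, 0, 0]],
    [[0, 0, 0], [0, 0, 0]],
  ],
)

```text
time: 25.82
tool_pos: [621.4, -47.5, 141.2]
tcp_rot: [-180.0, 0.0, 96.9]
ft_force: [0.4, -0.5, -2.1]
finger_gap: 41.4
grip_force: 31.1
```

Run:
```python
from h import *
s=snapshot("wrist");np.savez("w9.npz",**s);save(s,"w9",scale=1.5)
st=sense();print(np.round(st["tool_pos"],1),np.round(st["tcp_rot"],1),np.round(st["ft_force"],1))
```

```text
[621.5 -47.4 141.2] [-180.     0.    96.8] [ 0.7  0.6 -1.4]
```

View pics/w9.png

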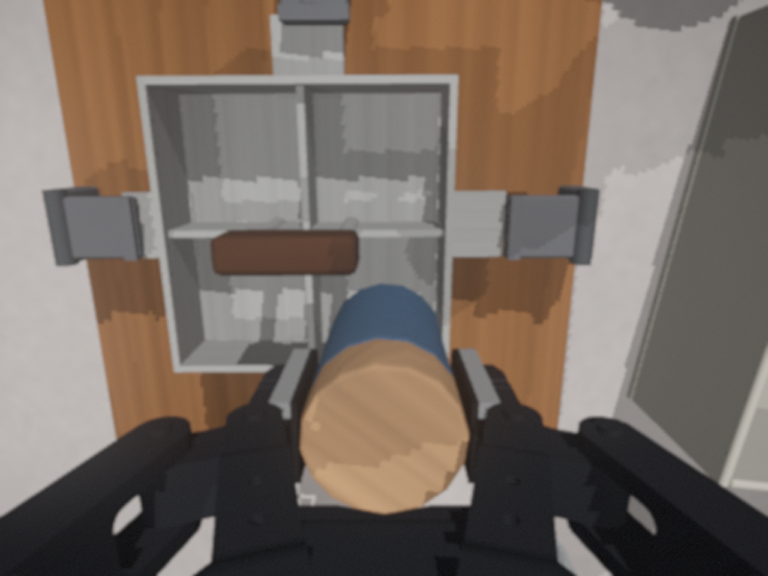

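Run:
```python
from h import *
s=dict(np.load("w9.npz"))
q=np.array([onz(s,u/1.5,v/1.5,76)[:2] for u,v in((138,77),(458,77),(441,366),(177,370))])
c0=q.mean(0);a=np.radians(6.9);R=np.array([[np.cos(a),np.sin(a)],[-np.sin(a),np.cos(a)]])
print(q.round(1).tolist(),c0,((q-c0)@R.T).round(1).tolist())
for u,v in((213,252),(357,252)): print(onz(s,u/1.5,v/1.5,118).round(1))
print("tcp in tray",R@(np.array([621.5,-47.4])-c0))
```

```text
[[513.8, 35.6], [638.4, 50.7], [650.3, -71.7], [529.9, -88.3]] [583.10052847 -18.42782936] [[-62.3, 62.0], [63.2, 61.9], [60.3, -61.0], [-61.2, -62.9]]
[558.7 -20.9 118. ]
[607.7 -15.  118. ]
tcp in tray [ 34.64073229 -33.37552623]
```

>>> send_rows(
  steps=[
    [[0, 0.06, -0.6], [0, 0, 0]],
    [[0, 0.06, -1.1], [0, 0, 0]],
    [[0, 0.06, -1.5], [0, 0, 0]],
    [[0, 0.06, -1.8], [0, 0, 0]],
    [[0, 0.06, -2], [0, 0, 0]],
    [[0, 0.06, -2], [0, 0, 0]],
    [[0, 0.06, -2], [0, 0, 0]],
  ],
)

```text
time: 26.75
tool_pos: [622.0, -44.5, 82.0]
tcp_rot: [180.0, 0.0, 96.9]
ft_force: [0.0, 0.3, -1.2]
finger_gap: 41.5
grip_force: 31.2
```

>>> send_rows(
  steps=[
    [[0, 0, -0.05], [0, 0, 0]],
    [[0, 0, -0.07], [0, 0, 0]],
    [[0, 0, -0.07], [0, 0, 0]],
  ],
)

```text
time: 27.12
tool_pos: [622.1, -44.6, 80.1]
tcp_rot: [179.9, 0.0, 96.9]
ft_force: [-0.7, -0.1, 3.7]
finger_gap: 41.4
grip_force: 31.5
```

>>> send_rows(
  steps=[
    [[0, 0, 0], [0, 0, 0]],
    [[0, 0, 0], [0, 0, 0]],
    [[0, 0, 0], [0, 0, 0]],
    [[0, 0, 0.3], [0, 0, 0]],
    [[0, 0, 0.8], [0, 0, 0]],
    [[0, 0, 1.6], [0, 0, 0]],
    [[0, 0, 2.6], [0, 0, 0]],
    [[0, 0, 3.6], [0, 0, 0]],
  ],
  fingers=0.36,
)

```text
time: 28.12
tool_pos: [621.9, -44.5, 189.8]
tcp_rot: [179.9, 0.0, 96.9]
ft_force: [-0.3, -0.2, 1.0]
finger_gap: 54.7
grip_force: 0.0
```

>>> send_rows(
  steps=[
    [[-0.5, -0.9, 0.5], [0, 0, 0]],
    [[-1, -1.8, 1], [0, 0, 0]],
    [[-1.5, -2.7, 1.7], [0, 0, 0]],
    [[-2, -3.6, 1.7], [0, 0, 0]],
    [[-2.5, -4.5, 1.7], [0, 0, 0]],
    [[-3, -5.4, 1.7], [0, 0, 0]],
    [[-3.6, -6.4, 1.7], [0, 0, 0]],
    [[-4.3, -7.6, 1.7], [0, 0, 0]],
    [[-5.07, -8.85, 1.7], [0, 0, 0]],
    [[-5.07, -8.85, 1.7], [0, 0, 0]],
  ],
  fingers=0,
)

```text
time: 29.38
tool_pos: [468.2, -312.6, 239.8]
tcp_rot: [180.0, 0.1, 96.7]
ft_force: [0.8, -0.5, -0.0]
finger_gap: 85.2
grip_force: 0.0
```

>>> send_rows(
  steps=[
    [[0, 0, 0], [0, 0, 0]],
    [[0, 0, 0], [0, 0, 0]],
  ],
)

```text
time: 29.62
tool_pos: [470.1, -309.2, 238.8]
tcp_rot: [180.0, 0.0, 97.0]
ft_force: [-0.1, -0.0, -0.1]
finger_gap: 85.4
grip_force: 0.0
```

```bash
cat >> h.py <<'E'
def lids(s,z=76):
    hsv=cv2.cvtColor(cv2.GaussianBlur(s["img"],(3,3),0),cv2.COLOR_RGB2HSV)
    m=((hsv[...,1]>70)&(hsv[...,0]<22)&(hsv[...,2]>90)).astype(np.uint8)
    k,L,t,c=cv2.connectedComponentsWithStats(m)
    for i in range(1,k):
        if t[i,4]>60: print(t[i],c[i].round(1),onz(s,*c[i],z).round(1))
E
python3 - <<'E'
from h import *
s=snapshot("wrist");st=sense();print(np.round(st["tool_pos"],1),np.round(st["tcp_rot"],1))
lids(s);print(pin("jar1_mid","wrist"))
t=snapshot("top");print("top");lids(t);print(pin("jar1_mid","top"))
E
```

```text
[ 470.1 -309.1  238.7] [180.   0.  97.]
[274   0  28  29 740] [287.2  14.3] [ 479.1 -169.    76. ]
[ 253  165   50   49 1708] [277.3 190.6] [ 492.3 -322.4   76. ]
[ 198  186   41   42 1347] [218.4 206.8] [ 437.2 -345.7   76. ]
[(0.66, 430.9, 246.9)]
top
[178 120  35  34 340] [196.9 137. ] [753.9 245.3  76. ]
[286 148  41  40 913] [307.7 165.1] [672.9 -84.8  76. ]
[ 235  153   42   42 1254] [254.2 171.3] [652.9  73.4  76. ]
[301 197  33  40 589] [318.8 224.3] [ 498.3 -117.7   76. ]
[ 241  204   44   40 1230] [260.1 225.6] [492.8  54.5  76. ]
[377 216  20  19 299] [386.6 224.9] [ 498.7 -316.5   76. ]
[169 236  14  15 164] [175.6 242.9] [439.7 300.9  76. ]
[390 240  15  14 177] [397.2 246.2] [ 437.  -346.4   76. ]
[ 13 308  96  76 725] [ 62.1 347.3] [139.8 617.9  76. ]
[   0  313   95   71 3669] [ 32.  358.4] [108.2 702.2  76. ]
[(0.6, 402.8, 166.7), (0.56, 295.5, 182.9), (0.26, 359.5, 150.2)]
```

>>> send_rows(
  steps=[
    [[-0.6, -0.6, -1], [0, 0, 0]],
    [[-1.09, -1.23, -2], [0, 0, 0]],
    [[-1.09, -1.23, -3.5], [0, 0, 0]],
    [[-1.09, -1.23, -4.5], [0, 0, 0]],
    [[-1.09, -1.23, -5.5], [0, 0, 0]],
    [[-1.09, -1.23, -6.3], [0, 0, 0]],
    [[-1.09, -1.23, -6.71], [0, 0, 0]],
    [[-1.09, -1.23, -6.71], [0, 0, 0]],
  ],
)

```text
time: 30.82
tool_pos: [436.5, -346.3, 36.3]
tcp_rot: [-179.9, -0.1, 96.9]
ft_force: [-0.3, 0.5, 0.6]
finger_gap: 85.2
grip_force: 0.0
```

>>> send_rows(
  steps=[
    [[0, 0, 0], [0, 0, 0]],
    [[0, 0, 0], [0, 0, 0]],
    [[0, 0, 0], [0, 0, 0]],
    [[0, 0, 0], [0, 0, 0]],
    [[0, 0, 0], [0, 0, 0]],
  ],
  fingers=1,
  squeeze=30,
)

```text
time: 31.45
tool_pos: [437.4, -347.5, 38.2]
tcp_rot: [179.9, 0.1, 96.9]
ft_force: [-0.6, -0.6, 6.7]
finger_gap: 41.2
grip_force: 30.2
```

>>> send_rows(
  steps=[
    [[0, 0, 1], [0, 0, 0]],
    [[0, 0, 2.3], [0, 0, 0]],
    [[0.3, 0.8, 3.5], [0, 0, 0]],
    [[0.9, 2.3, 3.5], [0, 0, 0]],
    [[1.6, 4, 3.5], [0, 0, 0]],
    [[2.2, 5.7, 3.5], [0, 0, 0]],
    [[2.9, 7.4, 3.5], [0, 0, 0]],
    [[3.4, 8.8, 3.5], [0, 0, 0]],
    [[3.82, 9.8, 3.5], [0, 0, 0]],
    [[3.82, 9.8, 3.5], [0, 0, 0]],
  ],
)

```text
time: 32.7
tool_pos: [551.6, -50.7, 141.6]
tcp_rot: [-180.0, -0.0, 97.1]
ft_force: [-1.0, 0.1, -2.7]
finger_gap: 41.4
grip_force: 31.2
```

>>> send_rows(
  steps=[
    [[0, 0, 0], [0, 0, 0]],
    [[0, 0, 0], [0, 0, 0]],
  ],
)

```text
time: 32.95
tool_pos: [551.0, -53.9, 141.8]
tcp_rot: [-180.0, 0.0, 96.9]
ft_force: [-0.2, 0.1, -2.6]
finger_gap: 41.4
grip_force: 31.2
```

Run:
```python
from h import *
s=snapshot("wrist");np.savez("w10.npz",**s);save(s,"w10",scale=1.5)
st=sense();print(np.round(st["tool_pos"],1),np.round(st["tcp_rot"],1),np.round(st["ft_force"],1))
```

```text
[551.1 -53.9 141.9] [-180.     0.    96.9] [-0.6  0.3 -2.2]
```

View pics/w10.png

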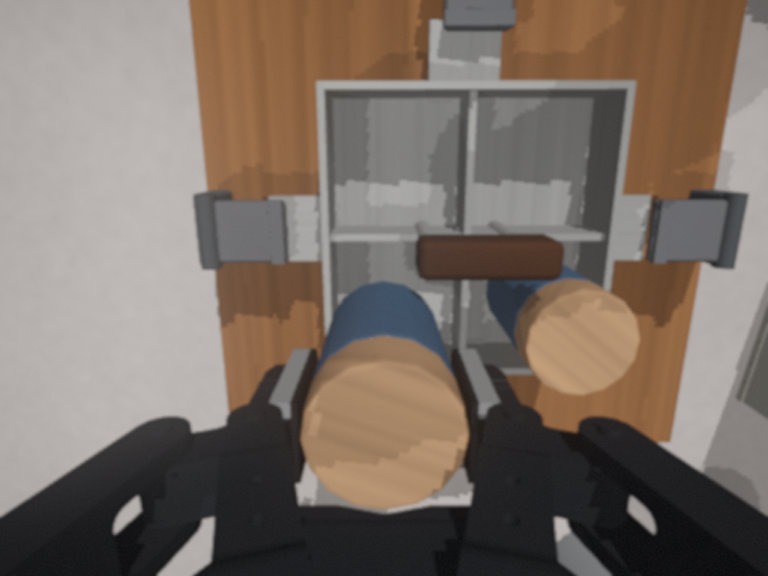

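>>> send_rows(
  steps=[
    [[0.03, 0.05, -0.6], [0, 0, 0]],
    [[0.03, 0.05, -1.1], [0, 0, 0]],
    [[0.03, 0.05, -1.5], [0, 0, 0]],
    [[0.03, 0.05, -1.8], [0, 0, 0]],
    [[0.03, 0.05, -2], [0, 0, 0]],
    [[0.03, 0.05, -2.05], [0, 0, 0]],
    [[0.03, 0.05, -2.05], [0, 0, 0]],
  ],
)

```text
time: 33.88
tool_pos: [552.7, -51.5, 81.0]
tcp_rot: [180.0, 0.0, 96.9]
ft_force: [-1.1, 0.5, -1.2]
finger_gap: 41.6
grip_force: 31.6
```

>>> send_rows(
  steps=[
    [[0, 0, -0.04], [0, 0, 0]],
    [[0, 0, -0.06], [0, 0, 0]],
    [[0, 0, -0.06], [0, 0, 0]],
  ],
)

```text
time: 34.25
tool_pos: [552.8, -51.6, 80.7]
tcp_rot: [179.9, 0.0, 96.9]
ft_force: [-7.9, 1.0, 13.7]
finger_gap: 40.8
grip_force: 32.8
```

>>> send_rows(
  steps=[
    [[0, 0, 0], [0, 0, 0]],
    [[0, 0, 0], [0, 0, 0]],
    [[0, 0, 0], [0, 0, 0]],
    [[0, 0, 0.3], [0, 0, 0]],
    [[0, 0, 0.8], [0, 0, 0]],
    [[0, 0, 1.6], [0, 0, 0]],
    [[0, 0, 2.6], [0, 0, 0]],
    [[0, 0, 3.6], [0, 0, 0]],
  ],
  fingers=0.36,
)

```text
time: 35.25
tool_pos: [552.6, -51.5, 189.1]
tcp_rot: [179.9, 0.0, 96.9]
ft_force: [-0.3, -0.6, 0.9]
finger_gap: 54.8
grip_force: 0.0
```

>>> send_rows(
  steps=[
    [[0, 0.5, 0.8], [0, 0, 0]],
    [[-0.2, 1.5, 1.7], [0, 0, 0]],
    [[-0.5, 3, 1.7], [0, 0, 0]],
    [[-0.9, 4.5, 1.7], [0, 0, 0]],
    [[-1.3, 6, 1.7], [0, 0, 0]],
    [[-1.7, 7.5, 1.7], [0, 0, 0]],
    [[-2.1, 9, 1.7], [0, 0, 0]],
    [[-2.5, 10.5, 1.7], [0, 0, 0]],
    [[-2.8, 11.8, 1.7], [0, 0, 0]],
    [[-2.92, 12.55, 1.7], [0, 0, 0]],
  ],
  fingers=0,
)

```text
time: 36.5
tool_pos: [464.1, 327.2, 239.3]
tcp_rot: [179.9, -0.1, 97.0]
ft_force: [0.4, 0.5, 0.0]
finger_gap: 85.6
grip_force: 0.0
```

>>> send_rows(
  steps=[
    [[0, 0, 0], [0, 0, 0]],
    [[0, 0, 0], [0, 0, 0]],
  ],
)

```text
time: 36.75
tool_pos: [465.0, 324.7, 238.4]
tcp_rot: [180.0, 0.0, 96.9]
ft_force: [0.1, -0.0, 0.1]
finger_gap: 85.5
grip_force: 0.0
```

Run:
```python
from h import *
s=snapshot("wrist");st=sense();print(np.round(st["tool_pos"],1),np.round(st["tcp_rot"],1))
lids(s);print(pin("jar1_mid","wrist"),pin("saucer","wrist"))
```

```text
[465.1 324.4 238.3] [180.    0.   96.9]
[ 207  172   41   42 1365] [227.6 192.7] [439.6 303.7  76. ]
[478 242  34  56 341] [489.4 268.7] [717.  255.1  76. ]
[214 330  39  10 263] [234.6 333.5] [463.  144.6  76. ]
[340 330  22  22 265] [347.7 338.5] [587.9 153.2  76. ]
[] [(0.71, 283.5, 180.5)]
```

>>> send_rows(
  steps=[
    [[-0.5, -0.4, -1], [0, 0, 0]],
    [[-0.85, -0.71, -2], [0, 0, 0]],
    [[-0.85, -0.71, -3.5], [0, 0, 0]],
    [[-0.85, -0.71, -4.5], [0, 0, 0]],
    [[-0.85, -0.71, -5.5], [0, 0, 0]],
    [[-0.85, -0.71, -6.3], [0, 0, 0]],
    [[-0.85, -0.71, -6.67], [0, 0, 0]],
    [[-0.85, -0.71, -6.67], [0, 0, 0]],
  ],
)

```text
time: 37.9
tool_pos: [439.0, 303.2, 37.2]
tcp_rot: [-179.9, 0.0, 96.9]
ft_force: [-0.5, 0.0, -0.2]
finger_gap: 85.4
grip_force: 0.0
```

>>> send_rows(
  steps=[
    [[0, 0, 0], [0, 0, 0]],
    [[0, 0, 0], [0, 0, 0]],
    [[0, 0, 0], [0, 0, 0]],
    [[0, 0, 0], [0, 0, 0]],
    [[0, 0, 0], [0, 0, 0]],
  ],
  fingers=1,
  squeeze=30,
)

```text
time: 38.52
tool_pos: [439.9, 304.2, 38.7]
tcp_rot: [179.9, -0.0, 96.9]
ft_force: [-0.5, -1.0, 6.8]
finger_gap: 41.3
grip_force: 30.1
```

>>> send_rows(
  steps=[
    [[0, 0, 1], [0, 0, 0]],
    [[0, 0, 2.3], [0, 0, 0]],
    [[0.3, -0.8, 3.5], [0, 0, 0]],
    [[0.9, -2.3, 3.5], [0, 0, 0]],
    [[1.6, -4, 3.5], [0, 0, 0]],
    [[2.2, -5.7, 3.5], [0, 0, 0]],
    [[2.9, -7.4, 3.5], [0, 0, 0]],
    [[3.3, -8.8, 3.5], [0, 0, 0]],
    [[3.55, -9.8, 3.5], [0, 0, 0]],
    [[3.55, -9.8, 3.5], [0, 0, 0]],
  ],
)

```text
time: 39.78
tool_pos: [545.7, 7.8, 142.2]
tcp_rot: [-180.0, 0.0, 96.8]
ft_force: [0.1, 0.1, -1.8]
finger_gap: 41.7
grip_force: 31.2
```

>>> send_rows(
  steps=[
    [[0, 0, 0], [0, 0, 0]],
    [[0, 0, 0], [0, 0, 0]],
  ],
)

```text
time: 40.02
tool_pos: [545.4, 10.9, 142.5]
tcp_rot: [-180.0, -0.0, 97.0]
ft_force: [0.0, 0.2, -2.2]
finger_gap: 41.5
grip_force: 31.2
```

>>> send_rows(
  steps=[
    [[0.03, -0.04, -0.6], [0, 0, 0]],
    [[0.03, -0.04, -1.1], [0, 0, 0]],
    [[0.03, -0.04, -1.5], [0, 0, 0]],
    [[0.03, -0.04, -1.8], [0, 0, 0]],
    [[0.03, -0.04, -2], [0, 0, 0]],
    [[0.03, -0.04, -2.07], [0, 0, 0]],
    [[0.03, -0.04, -2.07], [0, 0, 0]],
  ],
)

```text
time: 40.9
tool_pos: [547.0, 8.5, 81.5]
tcp_rot: [180.0, 0.0, 96.9]
ft_force: [-1.8, -0.2, 3.5]
finger_gap: 41.3
grip_force: 31.8
```

Contact with the floor; release, lift, and look.

>>> send_rows(
  steps=[
    [[0, 0, 0], [0, 0, 0]],
    [[0, 0, 0], [0, 0, 0]],
    [[0, 0, 0], [0, 0, 0]],
    [[0, 0, 0.3], [0, 0, 0]],
    [[0, 0, 0.8], [0, 0, 0]],
    [[0, 0, 1.6], [0, 0, 0]],
    [[0, 0, 2.6], [0, 0, 0]],
    [[0, 0, 3.6], [0, 0, 0]],
    [[0, 0, 5], [0, 0, 0]],
    [[0, 0.5, 6.5], [0, 0, 0]],
  ],
  fingers=0.36,
)

```text
time: 42.15
tool_pos: [546.4, 23.1, 277.9]
tcp_rot: [180.0, 0.0, 96.9]
ft_force: [0.6, 0.6, -0.5]
finger_gap: 54.7
grip_force: 0.0
```

>>> send_rows(
  steps=[
    [[0, 0, 0], [0, 0, 0]],
    [[0, 0, 0], [0, 0, 0]],
    [[0, 0, 0], [0, 0, 0]],
  ],
)

```text
time: 42.52
tool_pos: [545.9, 23.4, 274.2]
tcp_rot: [-179.9, -0.0, 96.9]
ft_force: [0.1, 0.2, -0.7]
finger_gap: 55.0
grip_force: 0.0
```

Run:
```python
from h import *
s=snapshot("wrist");t=snapshot("scene")
a=cv2.resize(s["img"],(640,480))[:,:,::-1]; b=t["img"][:,:,::-1]
save(s,"w11",scale=1.2)
c=np.hstack([cv2.resize(s["img"][:,:,::-1],(400,300)),cv2.resize(b,(400,300))])
d=cv2.resize(b[130:330,90:357],(800,600))[:300+0]
cv2.imwrite("pics/fin.png",np.vstack([c,cv2.resize(b[150:270,130:450],(800,300))]))
print(pin("jar1_mid","scene"),pin("jar1_mid","wrist"));lids(s,119)
e=snapshot("top")
for l in("saucer","dish","clamp_jar","scoop","mortar"): print(l,pin(l,"top"))
```

```text
[(0.94, 140.1, 302.2), (0.86, 228.2, 223.2), (0.35, 292.9, 181.8), (0.16, 329.6, 221.2)] [(0.89, 314.6, 236.6)]
[485   0  27   9 174] [500.9   3.2] [725.6 190.8 119. ]
[ 299   83  106  107 8095] [356.2 126.9] [628.7  79.3 119. ]
[ 172   84  105  106 8198] [218.1 126.7] [505.9  64.6 119. ]
[ 234  171   43   44 1510] [255.  192.7] [546.1   7.7 119. ]
[ 181  215   52   75 2650] [210.2 250.1] [509.  -56.5 119. ]
[ 299  214   91   76 2792] [353.1 244.9] [648.8 -33.7 119. ]
[ 234  226   42   64 2092] [253.4 257.5] [552.6 -59.3 119. ]
saucer [(0.85, 181.1, 221.4)]
dish [(0.84, 382.8, 224.8), (0.74, 282.6, 156.3)]
clamp_jar [(0.93, 356.6, 150.1), (0.18, 283.6, 158.2)]
scoop [(0.91, 119.7, 217.5)]
mortar [(0.65, 199.1, 139.0)]
```

View pics/fin.png

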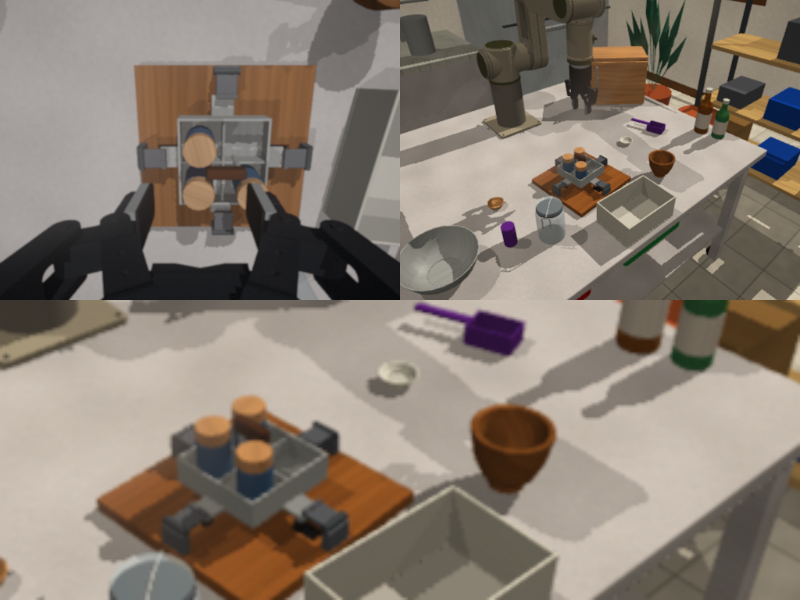

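```bash
python3 -c "
from h import *
print(order.hand_in())"
```

```text
the job is handed in; nothing more can be done
None
```

I handed the job in at about 43 s of the 210 s allowed, and `hand_in` returned no verdict. In the last pictures the caddy sits seated on the board, all four tabs are flat, the three blue jars present stand upright one to a pocket, and the purple look-alike and the kitchen things are where they were.

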